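Hold the grinder lever at its third click

TASK

Grind straight into the small steel pitcher: set it on the grinder's base plate, slide it in under the spout until you feel it seat against the two rubber bumpers, and let go of it with its handle pointing out to the front. Then press the spring-return side lever down past its first two clicks to the third and, without forcing it, keep holding it there: finish while still holding the lever down, because it flies back up as soon as it is let go. Never work the lever while the pitcher is not in place, and leave the glass cups, the bowl and the scoop alone.

Things in the scene. Friction and masses are not known exactly. Their poses are not given: they have to be found in the camera images.
- grinder: Fixed cream coffee grinder, 0.35 m tall with its smoked hopper, housing 130 mm wide. Origin: on the counter straight below the spout's middle. Its -x points out of its front (the pitcher goes in along +x), +y to the side with the lever. The steel base plate is 140 mm wide, its top 10 mm high; it reaches 65 mm in front of the spout axis; the housing's face is 55 mm behind the axis.
- spout (a point): Centre of the mouth of the round steel spout (radius 16 mm), which points down, 105 mm above the counter: a pitcher standing on the base plate passes 20 mm below it. The chute above it runs back to the housing; the space in front of the spout is open.
- stand (a point): Point on top of the base plate straight below the spout, axes as the grinder's: the seated pitcher's origin lies here. Slid in along +x, the pitcher's wall then meets both rubber bumpers (upright posts, radius 6 mm, 32 mm tall, at x = +35.7 mm, y = +18 and -18 mm from here), which centre it.
- pitcher: Loose small stainless steel pitcher, 0.14 to 0.25 kg, round straight wall of outer radius 34 mm, 75 mm tall, standing on the counter at the start. Origin: centre of its underside; z up; its handle points along its own -x.
- handle (a point): Grip point on the pitcher's handle, 64 mm from its axis and 52 mm above its underside. The handle is a strap loop, 13 mm wide (pitcher's y), 5 mm thick: top bar at height 63 to 68 mm, upright bar 66 to 71 mm from the axis, bottom bar at 18 to 23 mm. Pinch it across the 13 mm from straight above with the TCP here; so held, the gripper stays clear in front of the spout.
- lever (a joint): Angle of the side lever, rad: 0 = at rest, up; grows as its grip is pressed down. Clicks at 0.35 (one dot), 0.70 (two dots), 1.05 (three red dots); end stop at 1.147. A spring returns it to 0 from anywhere, also from the clicks. Pressing takes about 11 N shortly before each click, 4 to 6 N going into it, 8 to 11 N to hold the third; the stop is firm rubber.
- lever_grip (a point): Middle of the lever's grip: a black round bar, radius 9 mm, 42 mm long along the grinder's y. It moves with the lever on a 90 mm arc about lever_pivot: at rest 32 degrees above the pivot's level (228 mm above the counter), at the third click 28 degrees below (138 mm). Press it down from above with the shut fingers; in front of the housing there is room for the gripper.
- lever_pivot (a point): Point on the lever's axis of turning (along the grinder's y), level with the middle of the grip: 80 mm behind the spout axis, 100 mm to the lever side, 180 mm above the counter. The grip is 90 mm from it, towards the grinder's front (-x).
- cup_low: Lower of two stacked glass espresso cups (63 mm wide, 55 mm tall; the stack is 97 mm tall). Leave alone. Origin: centre of its underside.
- cup_top: Upper of the two stacked glass espresso cups. Leave alone. Origin: centre of its underside.
- bowl: Charcoal ceramic bowl, 124 mm wide, 50 mm tall. Leave alone. Origin: centre of its underside.
- scoop: Yellow plastic scoop, cup 44 mm wide and 28 mm tall with a flat handle reaching 105 mm along its -x. Leave alone. Origin: centre of the cup's underside.

How it is judged:
By the outcome, as a careful person would: the job done as asked, in the order asked, and still so for the second after the job is handed in, while the arm keeps its last pose, push and grip.
It also fails if it takes over 54 s, if anything falls off the work surface, if the arm or the gripper's body presses on something with over 40 N, if the wrist force passes 120 N, or if a joint passes its speed limit or range.

ROBOT

A 6-joint arm with a two-finger parallel gripper is mounted at the origin on the work surface. World frame = base frame: x ahead of the robot, y to its left, z up, the work surface at z = 0. Lengths are in mm, angles in rad, forces in N, time in s.
With the tool pointing down it reaches from about 350 to 775 mm from the base axis. Payload 7.3 kg.
Tool frame: the origin (TCP) lies between the finger pads, 19 mm behind the fingertips; this is the grasp point; z points along the fingers, y is the line along which they close (so a half turn about z gives the same grasp; the last joint's range is limited). The gripper opens to 92 mm and grips with 3 to 60 N. Pads are 19 mm wide; open, the fingers measure 130 mm over their backs; the gripper's body (75 mm by 190 mm) begins 47 mm behind the grasp point.
Start: joints at [1.072, 0.342, 1.524, -0, 1.275, -0.146], TCP at [181.387, 492.688, 245.541] pointing down, gripper open.
Joint ranges: [-2.53, 2.53], [-0.77, 2.02], [0.04, 2.7], [-1, 4.14], [0.28, 2.66], [-3.11, 3.11]. Speed limits (rad/s): [2.57, 2.57, 3.14, 3.14, 3.14, 3.14].

INTERFACE

Orientations are given as [roll, pitch, yaw] about the fixed x, y, z axes, in that order (R = Rz(yaw) Ry(pitch) Rx(roll)).
In Python, from plant import bot gives the robot as it stands.
- The arm moves only by the shell command python3 shift.py 'ROWS'. ROWS is a JSON object whose key "segments" holds a list of rows, 1 to 5 of them, each of 5 numbers: the finger opening in mm, then dx, dy, dz in units of 20 mm, then a turn about the tool's z in rad; each row is the pose to reach, as a shift and turn from the pose commanded when the command began, along the tool's axes at that moment; what a row does not reach only later rows make up. A row lasts 1/8 s, in which the tool goes at most 62.5 mm and 0.188 rad, less where a joint would pass 70% of its speed; a pose out of reach is approached as far as the arm can. The fingers move at their own pace and stop on an object; the grip force is fixed at half the most. Time passes only in rows, so rows that do not move let the fingers close. It prints the time, the measured TCP pose, the force, the opening and the grip force at its end. Input that does not fit is refused with a message, and nothing moves.
- bot.get_obs(): the state, without advancing time (a new reading comes with each control period).
- bot.capture(name): name is "scene" or "side" or "wrist"; returns a dict with "color" (384x512x3 uint8, red, green, blue), "K" (3x3 intrinsics, pixels), "R" (3x3) and "t" (3): a world point X has camera coordinates R X + t. Camera axes: x right, y down, z forward; pixel columns grow to the right and rows downward; lengths in mm; the calibration is good to about 2 mm. A picture is of the moment at which its call begins. There is no depth.
- bot.close_job(): hands the job in; it is judged then, once.
The state is a dict: "time": time; "joint_positions": joint angles; "dq": joint speeds; "tau": joint torques, N m; "tool_pos": TCP position; "tcp_rot": TCP orientation; "contact_force": force on the tool from outside, world axes, zero at the start; "moment": the same for the moment, N m; "grip_width": finger opening in mm; "finger_force": force on a finger pad.
Only numpy, scipy, OpenCV 4.12 (cv2) and the standard library are available. Lean on these libraries where they do the work, as an engineer would, in place of code of your own. Each camera call takes 0.05 s, during which the arm holds its last target. There are 200 camera calls.

## Working session

There is one attempt and no reset: what is moved stays moved. The work goes in short steps, Python scripts to look and compute and a shell command to move; the robot and the scene stay as the last step left them, time stands still between calls to the robot, and variables do not carry over. Pictures are saved under pics/ and viewed, at most 10 in all, crops included, and the job is handed in when it is done.

```bash
ls; mkdir -p pics; python3 - <<'E'
from plant import bot
import cv2,numpy as np
for n in ["scene","side"]:
    c=bot.capture(n); cv2.imwrite(f"pics/{n}0.png",c["color"][:,:,::-1]); np.savez(f"{n}0.npz",**c)
    print(n,(-c["R"].T@c["t"]).round(),c["K"][0,0])
o=bot.get_obs(); print(o)
E
```

```text
pics
plant.py
shift.py
scene [ 811.  -57. 1078.] 375.47837664564247
side [470. 780. 895.] 458.1725837585009
{'time': 0.1, 'joint_positions': array([ 1.07202865e+00,  3.42661695e-01,  1.52492645e+00,  6.28072765e-06,
        1.27536643e+00, -1.46020281e-01]), 'dq': array([ 0.00056334, -0.00177008, -0.00486747,  0.0005559 ,  0.00153956,
        0.0006047 ]), 'tau': array([ 8.01401347e-04, -4.32008493e+01, -2.44692421e+01,  7.18557788e-02,
        5.27309580e-02, -7.23418270e-05]), 'tool_pos': array([181.20364905, 492.38631536, 244.90821076]), 'tcp_rot': array([-3.14024611e+00, -2.04103432e-04,  2.78884329e+00]), 'contact_force': array([ 0.18915476,  0.14928601, -0.487659  ]), 'moment': array([-0.01653209, -0.02383977, -0.04271705]), 'finger_force': 0.0, 'grip_width': 92.17176381707313}
```

View pics/scene0.png

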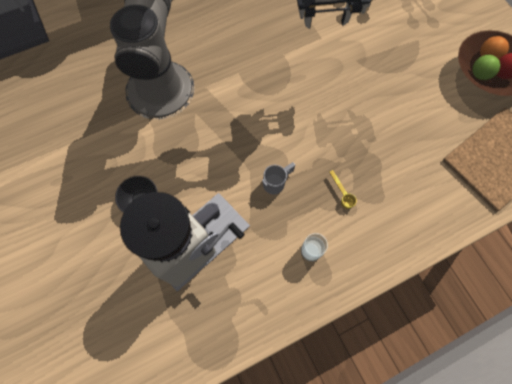

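View pics/side0.png

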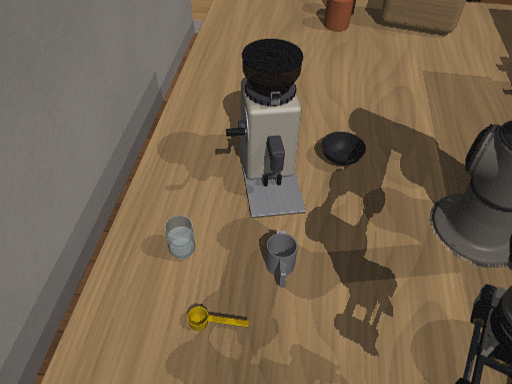

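The scene picture shows the plate's front end near (218,198)–(248,228), the pitcher at (275,178) and the lever at (190,300). In the side view the plate's front edge runs from (250,217) to (304,211), the pitcher is at (282,250) and the lever grip at (235,132). I'll zoom in on both.

```bash
python3 - <<'E'
import cv2,numpy as np
a=cv2.imread("pics/scene0.png")[155:315,140:300]; b=cv2.imread("pics/side0.png")[110:290,220:320]
a=cv2.resize(a,None,fx=3,fy=3,interpolation=2); b=cv2.resize(b,None,fx=3,fy=3,interpolation=2)
im=np.zeros((540,790,3),np.uint8); im[:480,:480]=a; im[:540,485:785]=b
for k in range(0,160,20):
    cv2.putText(im,str(140+k),(3*k,478),0,.35,(0,255,255)); cv2.putText(im,str(155+k),(0,3*k+5),0,.35,(0,255,255))
for k in range(0,100,20): cv2.putText(im,str(220+k),(485+3*k,538),0,.35,(0,255,255))
for k in range(0,180,20): cv2.putText(im,str(110+k),(485,3*k+5),0,.35,(0,255,255))
cv2.imwrite("pics/zoom.png",cv2.convertScaleAbs(im,alpha=1.5))
E
```

```text
(no output)
```

View pics/zoom.png

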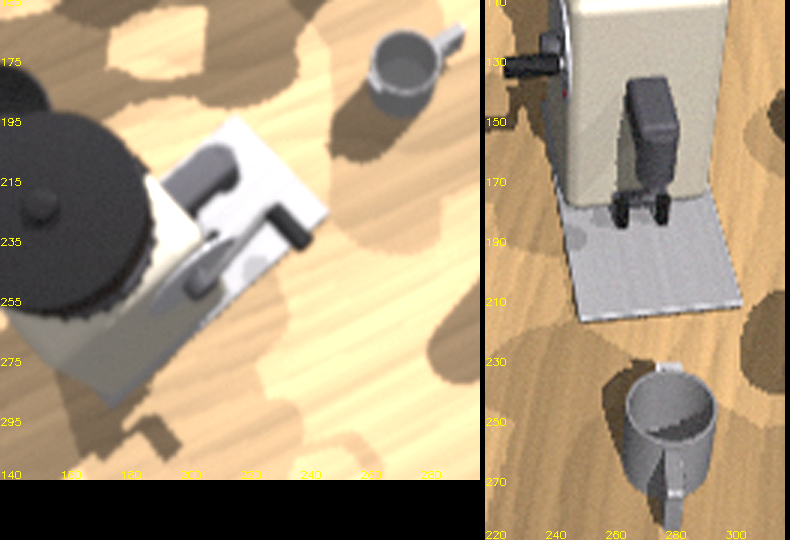

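The zoom gives these pixel positions:

| Feature | Scene | Side |
|---|---|---|
| Plate front corner, robot side | (218.3,194.3) | (305.3,211.3) |
| Plate front corner, lever side | (249.3,226) | (251.7,216.7) |
| Lever grip middle | (236,230.3) | (235.7,132.3) |
| Pitcher rim centre | (275,175) | (281.7,245) |

The pitcher's handle points to scene (294,165) and side (282,270).

```bash
cat > h.py <<'E'
import numpy as np,cv2
def P(c): return c["K"]@np.c_[c["R"],c["t"]]
def tri(c1,p1,c2,p2):
    X=cv2.triangulatePoints(P(c1),P(c2),np.float64(p1).reshape(2,1),np.float64(p2).reshape(2,1)); X=(X[:3]/X[3]).ravel()
    e=[np.linalg.norm((q:=P(c)@np.r_[X,1])[:2]/q[2]-p) for c,p in((c1,p1),(c2,p2))]
    return X,max(e)
def plane(c,p,z):
    d=c["R"].T@np.linalg.solve(c["K"],np.r_[p,1.]); o=-c["R"].T@c["t"]
    return o+d*(z-o[2])/d[2]
def proj(c,X): q=P(c)@np.r_[X,1]; return q[:2]/q[2]
E
python3 - <<'E'
import numpy as np,cv2
from h import *
s=np.load("scene0.npz");d=np.load("side0.npz")
for n,a,b in [("Rcorner",(218.3,194.3),(305.3,211.3)),("Lcorner",(249.3,226),(251.7,216.7)),("grip",(236,230.3),(235.7,132.3)),("rim",(275,175),(281.7,245)),("handle",(293,165.5),(282,261.5))]:
    X,e=tri(s,a,d,b); print(n,X.round(1),round(e,2))
for z,c,p in [(75,s,(275,175)),(75,d,(281.7,245)),(66,s,(293.5,165.5))]: print(plane(c,p,z).round(1))
R,L=plane(d,(305.3,211.3),10),plane(d,(251.7,216.7),10); print(R,L,np.linalg.norm(R-L))
R2,L2=plane(s,(218.3,194.3),10),plane(s,(249.3,226),10); print(R2,L2,np.linalg.norm(R2-L2))
E
```

```text
Rcorner [428.9  15.8   0.9] 1.0
Lcorner [560.8  55.5   1.9] 0.76
grip [6.086e+02 1.000e-01 2.250e+02] 0.49
rim [476.4 182.1  73.3] 0.44
handle [474.4 237.1  89.2] 2.04
[478.2 182.   75. ]
[475.6 182.9  75. ]
[473.1 246.7  66. ]
[427.48584667  22.43266851  10.        ] [558.63229078  61.31171115  10.        ] 136.78804683407756
[435.1866716   15.95553171  10.        ] [564.81214301  55.33880314  10.        ] 135.47621528076252
```

```bash
cat >> h.py <<'E'
from math import *
def go(bot,x,y,z,yaw):
    "shift in tool axes (tool pointing down) from measured pose to target"
    o=bot.get_obs(); p=o["tool_pos"]; w=o["tcp_rot"][2]; e=np.array([x,y,z])-p
    t=-((yaw-w+pi)%(2*pi)-pi)
    print("t",round(o["time"],2),"pose",p.round(1),o["tcp_rot"].round(3),"F",o["contact_force"].round(1),"w",round(o["grip_width"],1))
    print("shift",round(e[0]*cos(w)+e[1]*sin(w),1),round(e[0]*sin(w)-e[1]*cos(w),1),round(-e[2],1),"turn",round(t,3))
E
python3 -c "
from h import *;from plant import bot
go(bot,475,256,245,1.63)"
```

```text
t 0.1 pose [181.2 492.4 244.9] [-3.14  -0.     2.789] F [ 0.2  0.1 -0.5] w 92.2
shift -357.4 -120.3 -0.1 turn 1.159
```

Units first: shifts go in units of 20 mm. So -357 mm is -17.85, -120 mm is -6.

```bash
python3 shift.py '{"segments":[[60, -17.85, -6, 0, 1.159], [60, -17.85, -6, 0, 1.159], [60, -17.85, -6, 0, 1.159], [60, -17.85, -6, 0, 1.159], [60, -17.85, -6, 0, 1.159]]}'; python3 - <<'E'
from h import *;from plant import bot
go(bot,475,256,245,1.63)
E
```

```text
time: 0.72
tool_pos: [426.2, 295.4, 245.3]
tcp_rot: [-3.141, -0.0, 1.845]
contact_force: [1.0, 1.1, -0.0]
grip_width: 60.1
finger_force: 0.0
t 0.72 pose [426.2 295.4 245.3] [-3.141 -0.     1.845] F [ 1.   1.1 -0. ] w 60.1
shift -51.1 36.3 0.3 turn 0.215
```

In the tool's units: -51 mm is -2.55, 36 mm is 1.8.

```bash
python3 shift.py '{"segments":[[40, -2.55, 1.8, 0, 0.215], [40, -2.55, 1.8, 0, 0.215], [40, -2.55, 1.8, 0, 0.215]]}'; python3 - <<'E'
from h import *;from plant import bot
import numpy as np,cv2
go(bot,475,256,245,1.63)
c=bot.capture("wrist");cv2.imwrite("pics/w1.png",c["color"][:,:,::-1]);np.savez("w1.npz",**c)
print((-c["R"].T@c["t"]).round(),c["R"].round(2).tolist(),proj(c,[477,182,75]),proj(c,[473,247,66]))
E
```

```text
time: 1.1
tool_pos: [473.2, 257.8, 245.0]
tcp_rot: [-3.14, -0.0, 1.637]
contact_force: [0.7, 0.1, 0.6]
grip_width: 40.8
finger_force: 0.0
t 1.1 pose [473.2 257.8 245. ] [-3.14  -0.     1.637] F [0.7 0.1 0.6] w 40.8
shift -1.9 1.7 0.0 turn 0.007
[469. 333. 385.] [[1.0, 0.07, -0.0], [0.06, -0.96, 0.28], [0.02, -0.28, -0.96]] [251.87003831 248.60612715] [252.17592647 184.46367178]
```

View pics/w1.png

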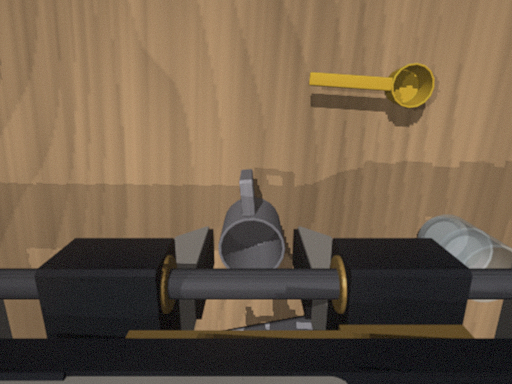

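The wrist view shows the handle's top bar from about (247,172) at its outer end to (249,213) at the rim, and the rim centre near (252,242). I'll enlarge it to measure.

```bash
python3 - <<'E'
import cv2,numpy as np
a=cv2.imread("pics/w1.png")[160:285,205:300]; a=cv2.resize(a,None,fx=4.6,fy=4.6,interpolation=2)
b=cv2.imread("pics/scene0.png")[155:205,255:305]; b=cv2.resize(b,None,fx=6,fy=6,interpolation=2)
im=np.zeros((580,780,3),np.uint8); im[:a.shape[0],:a.shape[1]]=a; im[:300,450:750]=b
for k in range(0,125,10): cv2.putText(im,str(160+k),(0,int(4.6*k)+4),0,.35,(0,255,255))
for k in range(0,95,10): cv2.putText(im,str(205+k),(int(4.6*k),578),0,.35,(0,255,255))
for k in range(0,50,10): cv2.putText(im,str(255+k),(450+6*k,312),0,.35,(0,255,255)); cv2.putText(im,str(155+k),(752,6*k+4),0,.35,(0,255,255))
cv2.imwrite("pics/z2.png",cv2.convertScaleAbs(im,alpha=1.7))
E
```

```text
(no output)
```

View pics/z2.png

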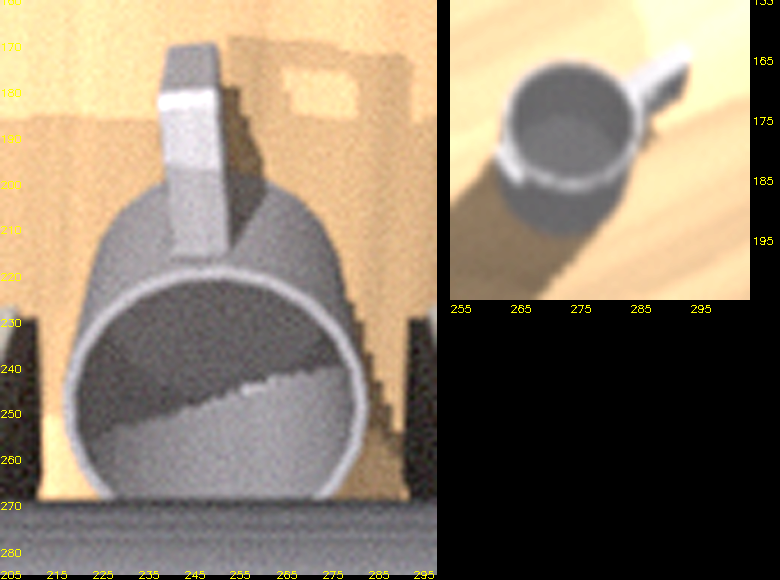

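The enlarged wrist crop gives the rim centre at (252.3,247), the handle's outer top edge at (246.2,180.6) and the handle's top at the rim at (248.7,214.8). In the scene view the rim is at (275.3,175.7) and the handle end at (294.5,164.3).

```bash
python3 - <<'E'
from h import *;from plant import bot
s=np.load("scene0.npz");w=np.load("w1.npz");d=np.load("side0.npz")
print("rim",tri(s,(275.3,175.7),w,(252.3,247)),tri(d,(281.7,245),w,(252.3,247)))
print("hend",tri(s,(294.5,164.3),w,(246.2,180.6)))
c=plane(w,(252.3,247),75);e=plane(w,(246.2,180.6),68);f=plane(w,(248.7,214.8),68)
print(c,e,f); 
for v in (e-c,f-c,e-f): print(atan2(v[1],v[0]),np.hypot(v[0],v[1]))
E
```

```text
rim (array([478.39518541, 182.42751887,  70.95806132]), np.float64(1.0648659568604488)) (array([476.13436579, 186.18770306,  79.64877582]), np.float64(1.0574709362726598))
hend (array([468.74838248, 251.11489653,  63.67394545]), np.float64(2.226967952405448))
[477.31856796 183.81431637  75.        ] [466.87953972 251.05805764  68.        ] [471.55533391 215.68699105  68.        ]
1.7248085826918809 68.04920315994629
1.7496839339925812 32.38953933500681
1.7022269099728042 35.67878084648625
```

```bash
python3 -c "
from h import *;from plant import bot
go(bot,468,245.5,52,1.715)"
```

```text
t 1.15 pose [472.8 258.4 245.2] [-3.14  -0.     1.638] F [-0.5 -0.1  0.3] w 40.4
shift -12.5 -5.6 193.2 turn -0.077
```

```bash
python3 shift.py '{"segments":[[40, -0.625, -0.28, 3, -0.077], [40, -0.625, -0.28, 6, -0.077], [40, -0.625, -0.28, 8.5, -0.077], [40, -0.625, -0.28, 9.65, -0.077], [40, -0.625, -0.28, 9.65, -0.077]]}'; python3 shift.py '{"segments":[[0, 0, 0, 0, 0], [0, 0, 0, 0, 0], [0, 0, 0, 0, 0], [0, 0, 0, 0, 0]]}'
```

```text
time: 1.78
tool_pos: [466.8, 245.8, 51.2]
tcp_rot: [-3.138, 0.001, 1.716]
contact_force: [0.2, -0.5, 0.6]
grip_width: 39.5
finger_force: 0.0
time: 2.28
tool_pos: [469.2, 245.3, 53.4]
tcp_rot: [3.14, -0.001, 1.713]
contact_force: [-1.7, 1.4, 5.5]
grip_width: 12.6
finger_force: 29.9
```

```bash
python3 - <<'E'
from h import *;from plant import bot
go(bot,468,245.5,52,1.715)
for n in ("side","scene"):
    c=bot.capture(n); cv2.imwrite(f"pics/{n}1.png",c["color"][:,:,::-1])
a=cv2.imread("pics/side1.png")[100:300,215:335];b=cv2.imread("pics/scene1.png")[130:280,200:320]
im=np.hstack([cv2.resize(a,(360,600),interpolation=2),cv2.copyMakeBorder(cv2.resize(b,(420,525),interpolation=2),0,75,0,0,0)])
cv2.imwrite("pics/z3.png",cv2.convertScaleAbs(im,alpha=1.5))
E
```

```text
t 2.27 pose [469.2 245.3  53.4] [ 3.140e+00 -1.000e-03  1.713e+00] F [-1.7  1.4  5.5] w 12.6
shift 0.4 -1.2 1.4 turn -0.002
```

View pics/z3.png

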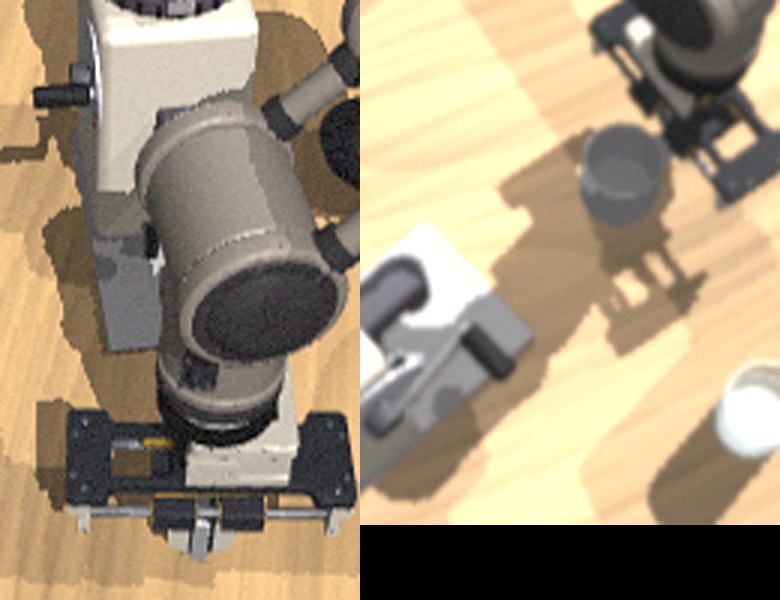

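The handle is between the fingers (12.6 mm opening, 30 N) and the pitcher is still upright. I'll check the bumpers as a second reference for the stand.

```bash
python3 - <<'E'
from h import *;from plant import bot
d=np.load("side0.npz")
a,b=plane(d,(265.7,185.7),10),plane(d,(279,184),10); print(a,b,np.linalg.norm(a-b))
x=np.array([.287,-.958]);print("stand from bumpers",(a+b)[:2]/2-29.7*x)
go(bot,486.5,66.5,75,1.862)
E
```

```text
[537.24535625 -49.42295137  10.        ] [503.03361775 -61.28404249  10.        ] 36.209508884584444
stand from bumpers [511.615587   -26.90089693]
t 2.38 pose [469.2 245.3  53.3] [ 3.140e+00 -1.000e-03  1.713e+00] F [-1.4  1.6  6.3] w 12.9
shift -179.4 -8.3 -21.7 turn -0.149
```

In the tool's units: -20 mm is -1, -2 mm is -0.1.

```bash
python3 shift.py '{"segments":[[0, 0, 0, -1, 0], [0, -1.5, -0.1, -1.05, -0.05], [0, -3.75, -0.25, -1.05, -0.1], [0, -5.75, -0.4, -1.05, -0.149], [0, -5.75, -0.4, -1.05, -0.149]]}'; python3 - <<'E'
from h import *;from plant import bot
go(bot,485.5,66,75,1.862)
for n in ("side","scene","wrist"):
    c=bot.capture(n); cv2.imwrite(f"pics/{n}2.png",c["color"][:,:,::-1]); np.savez(f"{n}2.npz",**c)
a=cv2.imread("pics/scene2.png")[150:260,190:310]
b=cv2.imread("pics/wrist2.png")[150:384]
im=np.zeros((600,790,3),np.uint8); im[:330,:360]=cv2.resize(a,(360,330),interpolation=2); im[366:,:512]=b
im[:600,520:790]=cv2.resize(cv2.imread("pics/side2.png")[90:290,225:315],(270,600),interpolation=2)
cv2.imwrite("pics/z4.png",cv2.convertScaleAbs(im,alpha=1.5))
E
```

```text
time: 3.0
tool_pos: [477.4, 127.8, 73.4]
tcp_rot: [-3.141, 0.0, 1.859]
contact_force: [1.1, 0.4, -1.3]
grip_width: 13.1
finger_force: 29.9
t 3.0 pose [477.4 127.8  73.4] [-3.141  0.     1.859] F [ 1.1  0.4 -1.3] w 13.1
shift -61.6 -9.8 -1.6 turn -0.003
```

View pics/z4.png

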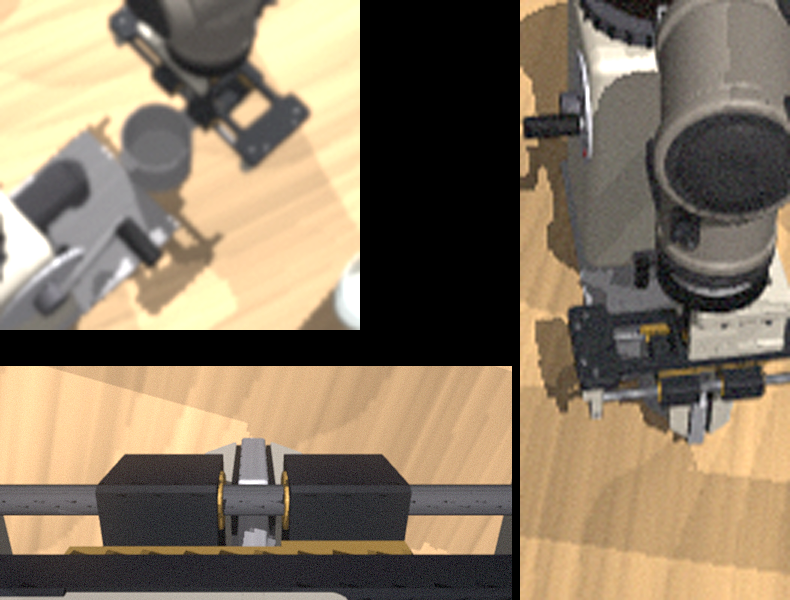

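The pitcher is lifted and level, its handle is pointing out to the front, and it is lined up ahead of the plate (rim at scene (242,195)). I'll advance over the plate's front and lower it.

In the tool's units: -61.5 mm is -3.075, -31 mm is -1.55.

```bash
python3 shift.py '{"segments":[[0, -1.55, -0.25, 0, 0], [0, -3.075, -0.49, 0, 0], [0, -3.075, -0.49, 0, 0], [0, -3.075, -0.49, 0.3, 0], [0, -3.075, -0.49, 0.4, 0]]}'; python3 shift.py '{"segments":[[0, 0, 0, 0.05, 0], [0, 0, 0, 0.1, 0], [0, 0, 0, 0.1, 0]]}'; python3 -c "
from h import *;from plant import bot
go(bot,512.5-64*.287,-24+64*.958,63.3,1.862);c=bot.capture('scene');print(proj(c,[512.5-30*.287,-24+30*.958,85]));cv2.imwrite('pics/scene3.png',c['color'][:,:,::-1])"
```

```text
time: 3.78
tool_pos: [485.1, 69.4, 64.9]
tcp_rot: [-3.141, -0.001, 1.864]
contact_force: [-0.8, 0.1, -1.0]
grip_width: 12.4
finger_force: 29.9
time: 4.15
tool_pos: [485.7, 68.6, 63.6]
tcp_rot: [3.141, -0.0, 1.863]
contact_force: [0.0, 0.7, -0.7]
grip_width: 12.8
finger_force: 29.9
t 4.15 pose [485.7  68.6  63.6] [ 3.141 -0.     1.863] F [ 0.   0.7 -0.7] w 12.8
shift -32.4 -0.9 0.3 turn 0.001
[222.78987142 208.16722617]
```

In the tool's units: 1 mm is 0.05.

```bash
python3 shift.py '{"segments":[[0, 0, 0, 0.05, 0], [0, 0, 0, 0.05, 0]]}'; python3 shift.py '{"segments":[[0, 0, 0, 0.035, 0], [0, 0, 0, 0.035, 0]]}'
```

```text
time: 4.45
tool_pos: [485.8, 68.6, 63.3]
tcp_rot: [3.141, -0.0, 1.862]
contact_force: [-2.2, 1.8, 7.9]
grip_width: 12.7
finger_force: 29.9
time: 4.7
tool_pos: [485.8, 68.8, 63.2]
tcp_rot: [3.14, -0.0, 1.862]
contact_force: [-4.3, 3.5, 13.5]
grip_width: 12.8
finger_force: 29.9
```

The pitcher is on the plate (contact at z 63.3, as expected). I'll ease the downforce and slide in.

In the tool's units: -1 mm is -0.05, -25 mm is -1.25.

```bash
python3 shift.py '{"segments":[[0, 0, 0, -0.05, 0], [0, -0.3, 0, -0.05, 0], [0, -0.65, 0, -0.05, 0], [0, -1, 0, -0.05, 0], [0, -1.25, 0, -0.05, 0]]}'; python3 shift.py '{"segments":[[0, -0.05, 0, 0, 0], [0, -0.1, 0, 0, 0], [0, -0.1, 0, 0, 0]]}'
```

```text
time: 5.32
tool_pos: [493.4, 44.6, 63.5]
tcp_rot: [3.14, -0.0, 1.862]
contact_force: [-1.5, 5.6, 7.0]
grip_width: 12.8
finger_force: 29.9
time: 5.7
tool_pos: [493.9, 42.8, 63.4]
tcp_rot: [3.14, -0.0, 1.862]
contact_force: [-1.9, 4.1, 7.3]
grip_width: 12.5
finger_force: 29.9
```

In the tool's units: -3 mm is -0.15, -1.5 mm is -0.075.

```bash
python3 shift.py '{"segments":[[0, -0.075, 0, 0, 0], [0, -0.15, 0, 0, 0], [0, -0.15, 0, 0, 0]]}'; python3 shift.py '{"segments":[[0, -0.05, 0, 0, 0], [0, -0.1, 0, 0, 0], [0, -0.1, 0, 0, 0]]}'
```

```text
time: 6.08
tool_pos: [494.8, 39.9, 63.5]
tcp_rot: [3.14, -0.0, 1.862]
contact_force: [-1.4, 4.9, 6.1]
grip_width: 12.6
finger_force: 29.9
time: 6.45
tool_pos: [495.3, 38.0, 63.5]
tcp_rot: [3.14, -0.0, 1.862]
contact_force: [-1.4, 4.8, 7.1]
grip_width: 12.6
finger_force: 29.9
```

```bash
python3 shift.py '{"segments":[[0, -0.05, 0, 0, 0], [0, -0.1, 0, 0, 0], [0, -0.1, 0, 0, 0]]}'
```

```text
time: 6.82
tool_pos: [495.6, 36.9, 63.4]
tcp_rot: [3.14, -0.002, 1.862]
contact_force: [-2.2, 8.1, 7.9]
grip_width: 12.4
finger_force: 29.9
```

```bash
python3 shift.py '{"segments":[[0, -0.05, 0, 0, 0], [0, -0.05, 0, 0, 0], [0, -0.05, 0, 0, 0]]}'
```

```text
time: 7.2
tool_pos: [495.4, 36.7, 63.5]
tcp_rot: [3.141, -0.003, 1.862]
contact_force: [-3.3, 13.3, 9.7]
grip_width: 12.6
finger_force: 29.9
```

In the tool's units: -1 mm is -0.05.

```bash
python3 shift.py '{"segments":[[0, -0.05, 0, 0, 0], [0, -0.05, 0, 0, 0], [0, -0.05, 0, 0, 0]]}'
```

```text
time: 7.58
tool_pos: [495.1, 36.4, 63.4]
tcp_rot: [3.142, -0.004, 1.862]
contact_force: [-4.6, 17.7, 11.6]
grip_width: 12.7
finger_force: 30.0
```

The force is 18 N straight back with almost no sideways part, and the position matches, so the pitcher sits against both bumpers. I'll ease off, open and back up.

In the tool's units: 2 mm is 0.1, -0.7 mm is -0.035.

```bash
python3 shift.py '{"segments":[[0, 0.1, 0, -0.035, 0], [0, 0.1, 0, -0.035, 0]]}'; python3 shift.py '{"segments":[[24, 0, 0, 0, 0], [34, 0, 0, 0, 0], [40, 0, 0, 0, 0], [40, 0, 0, 0, 0]]}'; python3 shift.py '{"segments":[[40, 0, 0, -1.25, 0], [40, 0, 0, -4, 0], [40, 0.5, 0, -7, 0], [30, 2, 0, -10, 0], [0, 3.5, 0, -11.75, 0]]}'; python3 - <<'E'
from h import *;from plant import bot
for n in ("side","scene","wrist"):
    c=bot.capture(n); cv2.imwrite(f"pics/{n}4.png",c["color"][:,:,::-1]); np.savez(f"{n}4.npz",**c)
S=np.array([512.5,-24]);x=np.array([.287,-.958]);y=np.array([.958,.287])
P0=S+3.7*x+100*y; go(bot,*P0,270,1.862)
a=cv2.imread("pics/scene4.png")[165:265,170:290]; b=cv2.imread("pics/wrist4.png"); s=cv2.imread("pics/side4.png")[90:270,220:320]
im=np.zeros((600,790,3),np.uint8); im[:300,:360]=cv2.resize(a,(360,300),interpolation=2); im[310:600,:387]=cv2.resize(b,(387,290))
im[:600,430:763]=cv2.resize(s,(333,600),interpolation=2)
cv2.imwrite("pics/z5.png",cv2.convertScaleAbs(im,alpha=1.5))
E
```

```text
time: 7.82
tool_pos: [494.9, 36.5, 63.5]
tcp_rot: [-3.141, -0.001, 1.862]
contact_force: [-3.1, 6.7, 3.1]
grip_width: 12.8
finger_force: 30.0
time: 8.32
tool_pos: [495.5, 35.6, 63.5]
tcp_rot: [3.142, 0.0, 1.862]
contact_force: [0.2, 0.9, -0.3]
grip_width: 39.7
finger_force: 0.0
time: 8.95
tool_pos: [475.4, 103.2, 301.3]
tcp_rot: [3.138, 0.001, 1.861]
contact_force: [0.1, -0.7, -0.0]
grip_width: 25.0
finger_force: 0.0
t 9.1 pose [475.7 103.8 300.6] [3.137e+00 1.000e-03 1.865e+00] F [ 0.9 -0.4 -0.8] w 12.6
shift -136.9 98.2 30.6 turn 0.003
```

View pics/z5.png

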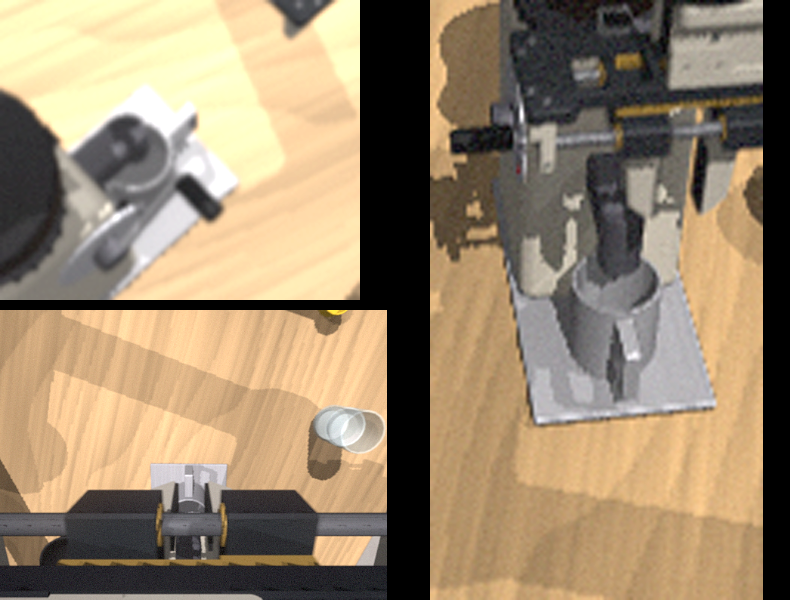

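The pitcher is standing against the bumpers under the spout, its handle points out to the front, and the gripper is clear. The seat puts the stand at about (513.5,-24). Next I'll compute the lever approach, after checking clearance to the hopper.

```bash
cat >> h.py <<'E'
S=np.array([513.5,-24]);gx=np.array([.287,-.958]);gy=np.array([.958,.287])
def lev(th,dz=28,off=102):
    e=radians(32)-th; p=S+(80-90*cos(e))*gx+off*gy
    return p[0],p[1],180+90*sin(e)+dz
E
python3 - <<'E'
from h import *;from plant import bot
s=np.load("scene0.npz");M=np.c_[gx,gy].T
for p in [(190,227),(155,227),(182,206),(182,248)]: print("hopper",M@(plane(s,p,340)[:2]-S))
for t in (0,.35,.7,1.05,1.09): print(t,np.round(lev(t),1))
x,y,z=lev(0); go(bot,x,y,z+20,1.862)
E
```

```text
hopper [82.06656731 54.15423654]
hopper [133.16462147   5.70284179]
hopper [65.31625283  9.00733367]
hopper [121.12381495  75.86614358]
0 [612.3   1.8 255.7]
0.35 [608.9  13.  226.6]
0.7 [608.6  14.  195.3]
1.05 [611.4   4.6 165.5]
1.09 [611.9   3.  162.4]
t 9.1 pose [475.7 103.8 300.6] [3.137e+00 1.000e-03 1.865e+00] F [ 0.9 -0.4 -0.8] w 12.6
shift -137.2 101.2 24.9 turn 0.003
```

```bash
python3 shift.py '{"segments":[[0, -2, 1.5, 0.25, 0], [0, -4, 3, 0.5, 0], [0, -5.75, 4.25, 0.75, 0], [0, -6.85, 5.05, 1, 0], [0, -6.85, 5.05, 1, 0]]}'; python3 - <<'E'
from h import *;from plant import bot
x,y,z=lev(0); go(bot,x,y,z+10,1.862)
c=bot.capture("side");cv2.imwrite("pics/side5.png",c["color"][:,:,::-1]);c2=bot.capture("scene")
im=np.hstack([cv2.resize(c["color"][60:260,200:330],(390,600),interpolation=2),cv2.copyMakeBorder(cv2.resize(c2["color"][160:300,150:290],(400,400),interpolation=2),0,200,0,0,0)])[:,:,::-1]
cv2.imwrite("pics/z6.png",cv2.convertScaleAbs(im,alpha=1.5))
E
```

```text
time: 9.72
tool_pos: [611.5, -1.6, 275.2]
tcp_rot: [-3.137, -0.002, 1.86]
contact_force: [0.4, 0.3, -0.1]
grip_width: 0.1
finger_force: 0.0
t 9.72 pose [611.5  -1.6 275.2] [-3.137e+00 -2.000e-03  1.860e+00] F [ 0.4  0.3 -0.1] w 0.1
shift 3.0 1.6 9.5 turn -0.002
```

View pics/z6.png

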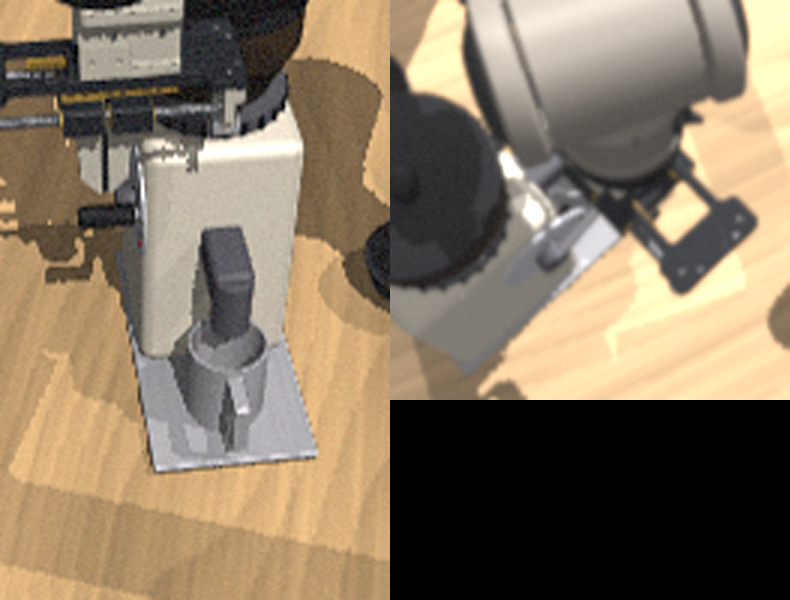

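The shut fingers are right above the grip (about (108,215) in the picture), and the pitcher is unmoved. I'll lower to contact, then follow the arc.

In the tool's units: 7 mm is 0.35, 6 mm is 0.3.

```bash
python3 shift.py '{"segments":[[0, 0.2, 0.08, 0.5, 0], [0, 0.3, 0.08, 0.9, 0], [0, 0.35, 0.08, 1.1, 0]]}'; python3 shift.py '{"segments":[[0, 0.1, 0, 0.25, 0], [0, 0.2, 0, 0.5, 0], [0, 0.3, 0, 0.75, 0], [0, 0.4, 0, 1, 0], [0, 0.4, 0, 1, 0]]}'; python3 -c "
from h import *;from plant import bot
go(bot,*lev(.35),1.862)"
```

```text
time: 10.2
tool_pos: [610.3, 8.5, 255.8]
tcp_rot: [-3.141, -0.0, 1.863]
contact_force: [-0.1, 0.1, 2.2]
grip_width: 0.3
finger_force: 0.9
time: 10.82
tool_pos: [608.3, 17.1, 237.5]
tcp_rot: [3.14, -0.002, 1.863]
contact_force: [-1.6, 4.3, 4.6]
grip_width: 0.5
finger_force: 2.7
t 10.82 pose [608.3  17.1 237.5] [ 3.140e+00 -2.000e-03  1.863e+00] F [-1.6  4.3  4.6] w 0.5
shift -4.1 -0.6 10.8 turn 0.001
```

```bash
python3 shift.py '{"segments":[[0, -0.1, 0, 0.25, 0], [0, -0.15, 0, 0.5, 0], [0, -0.15, 0, 0.5, 0]]}'; python3 shift.py '{"segments":[[0, 0, 0, 0.25, 0], [0, 0, 0, 0.5, 0], [0, 0, 0, 0.75, 0], [0, -0.05, 0, 1, 0], [0, -0.05, 0, 1, 0]]}'; python3 -c "
from h import *;from plant import bot
go(bot,*lev(.7),1.862)"
```

```text
time: 11.2
tool_pos: [609.7, 13.9, 227.7]
tcp_rot: [3.139, -0.001, 1.863]
contact_force: [-2.0, 4.0, 6.5]
grip_width: 0.7
finger_force: 3.5
time: 11.82
tool_pos: [610.1, 13.1, 207.6]
tcp_rot: [3.139, -0.001, 1.863]
contact_force: [0.1, 3.7, 6.4]
grip_width: 0.3
finger_force: 2.9
t 11.82 pose [610.1  13.1 207.6] [ 3.139e+00 -1.000e-03  1.863e+00] F [0.1 3.7 6.4] w 0.3
shift 1.2 -1.2 12.3 turn 0.001
```

```bash
python3 shift.py '{"segments":[[0, 0, 0, 0.2, 0], [0, 0, 0, 0.4, 0], [0, -0.05, 0, 0.6, 0], [0, -0.1, 0, 0.8, 0], [0, -0.15, 0, 1, 0]]}'; python3 shift.py '{"segments":[[0, -0.05, 0, 0.2, 0], [0, -0.1, 0, 0.4, 0], [0, -0.15, 0, 0.55, 0], [0, -0.15, 0, 0.55, 0]]}'; python3 -c "
from h import *;from plant import bot
go(bot,*lev(1.05),1.862)"
```

```text
time: 12.45
tool_pos: [610.8, 11.0, 188.3]
tcp_rot: [3.138, -0.002, 1.863]
contact_force: [-2.4, 7.5, 11.3]
grip_width: 0.8
finger_force: 5.5
time: 12.95
tool_pos: [611.8, 7.4, 176.7]
tcp_rot: [3.139, -0.001, 1.863]
contact_force: [-1.2, 5.4, 6.3]
grip_width: 0.3
finger_force: 3.0
t 12.95 pose [611.8   7.4 176.7] [ 3.139e+00 -1.000e-03  1.863e+00] F [-1.2  5.4  6.3] w 0.3
shift -2.5 -1.2 11.1 turn 0.001
```

In the tool's units: -1 mm is -0.05, 6 mm is 0.3.

```bash
python3 shift.py '{"segments":[[0, -0.05, 0, 0.15, 0], [0, -0.075, 0, 0.3, 0], [0, -0.075, 0, 0.3, 0]]}'
```

```text
time: 13.32
tool_pos: [612.4, 5.5, 170.7]
tcp_rot: [3.139, -0.0, 1.863]
contact_force: [-0.0, 3.1, 5.6]
grip_width: 0.1
finger_force: 3.0
```

In the tool's units: 3 mm is 0.15, 1.5 mm is 0.075.

```bash
python3 shift.py '{"segments":[[0, -0.025, 0, 0.075, 0], [0, -0.05, 0, 0.15, 0], [0, -0.05, 0, 0.15, 0]]}'
```

```text
time: 13.7
tool_pos: [612.7, 4.5, 168.0]
tcp_rot: [3.139, -0.0, 1.863]
contact_force: [-1.3, 3.9, 6.7]
grip_width: 0.3
finger_force: 3.7
```

In the tool's units: 2 mm is 0.1, 1 mm is 0.05.

```bash
python3 shift.py '{"segments":[[0, 0, 0, 0.05, 0], [0, -0.025, 0, 0.1, 0], [0, -0.025, 0, 0.1, 0]]}'
```

```text
time: 14.08
tool_pos: [612.9, 3.9, 166.3]
tcp_rot: [3.138, -0.0, 1.863]
contact_force: [-1.9, 3.3, 9.0]
grip_width: 0.4
finger_force: 4.4
```

In the tool's units: 1 mm is 0.05, -0.3 mm is -0.015.

```bash
python3 shift.py '{"segments":[[0, -0.015, 0, 0.05, 0], [0, -0.015, 0, 0.05, 0], [0, -0.015, 0, 0.05, 0]]}'
```

```text
time: 14.45
tool_pos: [613.0, 3.6, 165.5]
tcp_rot: [3.138, 0.0, 1.863]
contact_force: [-1.0, 3.3, 8.6]
grip_width: 0.6
finger_force: 4.7
```

```bash
python3 shift.py '{"segments":[[0, -0.015, 0, 0.05, 0], [0, -0.015, 0, 0.05, 0], [0, -0.015, 0, 0.05, 0]]}'
```

```text
time: 14.82
tool_pos: [613.1, 3.3, 164.6]
tcp_rot: [3.138, 0.0, 1.863]
contact_force: [-1.9, 2.9, 10.8]
grip_width: 0.6
finger_force: 5.1
```

In the tool's units: 1 mm is 0.05, -0.3 mm is -0.015.

```bash
python3 shift.py '{"segments":[[0, -0.015, 0, 0.05, 0], [0, -0.015, 0, 0.05, 0], [0, -0.015, 0, 0.05, 0]]}'
```

```text
time: 15.2
tool_pos: [613.2, 3.0, 163.8]
tcp_rot: [3.138, 0.0, 1.863]
contact_force: [-2.3, 3.0, 11.4]
grip_width: 0.6
finger_force: 5.5
```

In the tool's units: 0.7 mm is 0.035, -0.2 mm is -0.01.

```bash
python3 shift.py '{"segments":[[0, -0.01, 0, 0.035, 0], [0, -0.01, 0, 0.035, 0], [0, -0.01, 0, 0.035, 0]]}'; python3 - <<'E'
from h import *;from plant import bot
go(bot,*lev(1.085),1.862)
sc=np.load("side0.npz"); ims=[]
c=bot.capture("side");c2=bot.capture("scene")
def pt(th,off): x,y,z=lev(th,0,off); return [x,y,z]
a=c["color"].copy(); k=5
b=cv2.resize(a[95:205,215:295],None,fx=k,fy=k,interpolation=2)
for th,col in((.95,(255,255,0)),(1.05,(0,255,0)),(1.147,(255,0,0))):
    q=[tuple(int(v) for v in ((proj(c,pt(th,o))-[215,95]+.5)*k)) for o in (121,124)]
    cv2.line(b,q[0],q[1],col,1); print(th,proj(c,pt(th,121)))
b2=cv2.resize(c2["color"][165:265,170:250],(390,488),interpolation=2)
im=np.zeros((560,795,3),np.uint8); im[:b.shape[0],:400]=cv2.convertScaleAbs(b,alpha=1.6); im[:488,404:794]=cv2.convertScaleAbs(b2,alpha=1.5)
cv2.imwrite("pics/z7.png",im[:,:,::-1])
E
```

```text
time: 15.58
tool_pos: [613.3, 2.7, 163.2]
tcp_rot: [3.138, 0.0, 1.863]
contact_force: [-1.9, 2.3, 11.5]
grip_width: 0.6
finger_force: 5.8
t 15.57 pose [613.3   2.7 163.2] [3.138 0.    1.863] F [-1.9  2.3 11.5] w 0.6
shift 0.9 -1.3 0.4 turn 0.001
0.95 [226.31552445 161.10575737]
1.05 [226.21616972 162.46935172]
1.147 [226.08297428 163.4310632 ]
```

View pics/z7.png

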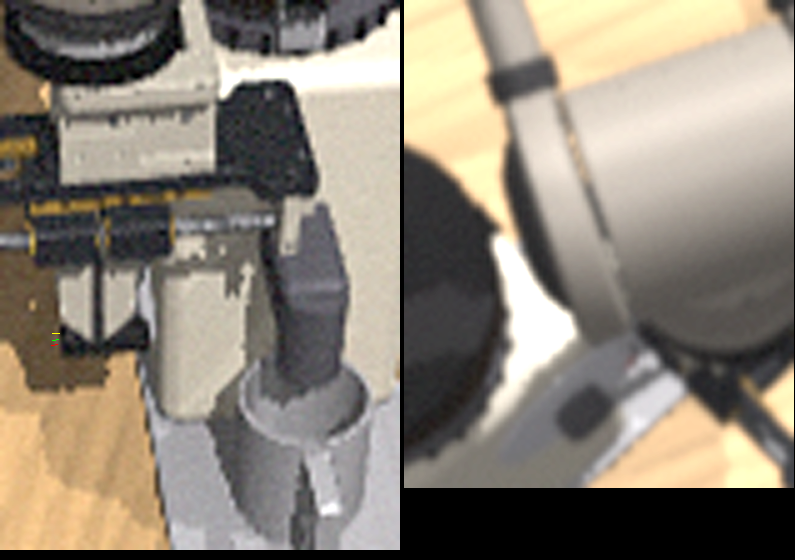

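Units first: shifts go in units of 20 mm. So 0.8 mm is 0.04, -0.2 mm is -0.01.

```bash
python3 shift.py '{"segments":[[0, -0.01, 0, 0.04, 0], [0, -0.01, 0, 0.04, 0], [0, -0.01, 0, 0.04, 0], [0, -0.01, 0, 0.04, 0]]}'; python3 - <<'E'
from h import *;from plant import bot
import numpy as np
s0=np.load("scene0.npz"); c=bot.capture("scene")
for n,i in(("before",s0["color"]),("now",c["color"])):
    i=i.astype(int); m=(i[...,0]>i[...,1]+35)&(i[...,0]>i[...,2]+35); m=m[200:270,150:250]&(abs(i[200:270,150:250,1]-i[200:270,150:250,2])<25)
    v,u=np.nonzero(m); print(n,[(a+150,b+200) for a,b in zip(u,v)][:15])
for th in (.35,.7,.95,1.05,1.147): print(th,[proj(c,lev(th,0,o)).round(1) for o in(79,121)])
x=S+80*gx+75*gy; print("pivot@75",proj(c,[x[0],x[1],180]))
E
```

```text
time: 16.18
tool_pos: [613.4, 2.4, 162.5]
tcp_rot: [3.138, 0.001, 1.863]
contact_force: [-3.2, 2.1, 11.5]
grip_width: 0.6
finger_force: 6.1
before []
now []
0.35 [array([234.5, 223.6]), array([246.4, 236. ])]
0.7 [array([235.4, 226.5]), array([247. , 238.5])]
0.95 [array([234.1, 230.1]), array([245.4, 241.9])]
1.05 [array([233.1, 231.9]), array([244.3, 243.6])]
1.147 [array([232. , 233.7]), array([243.1, 245.4])]
pivot@75 [206.77077945 248.80078365]
```

In the tool's units: 1 mm is 0.05, -0.3 mm is -0.015.

```bash
python3 shift.py '{"segments":[[0, -0.015, 0, 0.05, 0], [0, -0.015, 0, 0.05, 0], [0, -0.015, 0, 0.05, 0], [0, -0.015, 0, 0.05, 0]]}'
```

```text
time: 16.73
tool_pos: [613.5, 2.0, 161.6]
tcp_rot: [3.138, 0.001, 1.863]
contact_force: [-3.1, 1.6, 13.9]
grip_width: 0.4
finger_force: 6.4
```

The force is rising towards the stop with no further drop, so the lever is past the third click. I'll ease back slightly to the middle of the hold range.

```bash
python3 shift.py '{"segments":[[0, 0.02, 0, -0.085, 0], [0, 0.02, 0, -0.085, 0], [0, 0.02, 0, -0.085, 0], [0, 0.02, 0, -0.085, 0]]}'
```

```text
time: 17.23
tool_pos: [613.3, 2.7, 163.1]
tcp_rot: [3.138, 0.0, 1.863]
contact_force: [-2.9, 4.0, 10.8]
grip_width: 0.3
finger_force: 5.9
```

```bash
python3 -c "
from plant import bot
print(bot.close_job())"
```

```text
the job is handed in; nothing more can be done
None
```

I handed the job in at about 17 s. The pitcher is seated against both bumpers and released with its handle to the front. The lever is held at about 1.08 rad, just past the third click, with about 11 N; I judged that angle from the fingertip height and the force, not from a clear camera view of the lever.

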